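# Switch a pressing table back on behind its loose cover

### The job

The pressing table's isolator has tripped. Lift the blue cover plate off the two pins of the sloping switch box and lay it flat, handle up and roughly centred, on the orange-brown topped rubber pad; push the red switch slide in the box all the way up the slope to its stop at the green end; then put the cover back over both pins so that it lies flush on the box, and let go. Do not drop the cover, and leave the other things on the table where they are.

Things in the scene. Friction and masses are not known exactly. Their poses are not given: they have to be found in the camera images.
- recess: fixed white switch box, its open top sloping 30 degrees to face the robot. Origin: centre of the rim's top face, where the centre of the cover's underside belongs when seated (115 mm above the table). x: up the slope, away from the robot; y: across; z: square out of the face. Rim 164 (x) x 172 (y) mm; opening 140 x 120, 50 deep.
- pin_left (a point): tip of the brass pin that stands square on the rim at x = 0, y = +72 mm of recess: 10 in diameter, 16 tall, the upper 7 tapering to 4
- pin_right (a point): tip of the other, equal pin, at x = 0, y = -72 mm of recess
- hood_edge (a point): middle of the lower front edge of the aluminium drip hood fixed on two posts at the back of the box: level, 200 mm wide, reaching 90 mm back from this edge over the upper part of the box; the edge lies 25 mm horizontally beyond the origin of recess and 125 mm above it
- cover: loose blue plate, 160 (x) x 176 (y) x 4 mm, 0.2 to 0.45 kg, the same either way round. Origin: centre of its underside; z: out on the handle side. Two 16 mm holes at y = +/-72, x = 0. Black bridge handle: bar along x, 96 long, 14 wide, 34 to 46 mm above the origin, on posts at x = +/-41 (54 long, 30 high free under it). It starts on the pins.
- slide (a joint): travel of the switch slide up the slope, m: 0 at the lower, yellow end (off), 0.065 at its stop at the upper, green end (on). It starts between 0 and 0.025. Friction about 3 N holds it where it is left.
- slide_top (a point): middle of the top of the slide's red fin. The fin is 44 long (along the slope, x of recess), 12 thick (y of recess), and stands 36 clear above its black base; its top is 6 below the rim's top face. It lies on the middle line of the recess (y = 0), at x = -50 mm + travel. The cover hides it at the start.
- pad_top (a point): centre of the top of the pad on which the cover is laid: square black rubber pad with orange-brown top, 200 x 200 x 8 thick, flat and fixed on the table, on the left or on the right of the box; its x and y run along the pad's sides.
- tray: divided white tray of spools, 180 x 180 x 40, origin at the centre of its underside (bystander, mm)
- spray: clear bottle with a blue cap, 64 in diameter, 190 tall, origin under its centre (bystander, mm)
- cone_a: purple thread cone, 64 in diameter at the foot, 112 tall, origin under its centre (bystander, mm)
- cone_b: green thread cone, 64 in diameter at the foot, 112 tall, origin under its centre (bystander, mm)
- iron: white and steel pressing iron with a blue handle, about 190 x 100 x 127 tall, origin under its middle, nose along its x (bystander, mm)
- brush: clothes brush lying on its bristles, 50 x 160 x 30 tall, origin under its centre (bystander, mm)
- jar: amber jar with a red cap, 64 in diameter, 90 tall, origin under its centre (bystander, mm)
- mug: white mug, 80 in diameter, 90 tall, handle at its +y, origin under its centre (bystander, mm)

How it is judged:
By the outcome, as a careful person would: the job done as asked, in the order asked, and still so for the second after the job is handed in, with the robot touching nothing.
It also fails if it takes over 69 s, if anything falls off the work surface, if the arm or the gripper's body presses on something with over 40 N, if the wrist force passes 120 N, or if a joint passes its speed limit or range.

### The arm

A 6-joint arm with a two-finger parallel gripper is mounted at the origin on the work surface. World frame = base frame: x ahead of the robot, y to its left, z up, the work surface at z = 0. Lengths are in m, angles in rad, forces in N, time in s.
With the tool pointing down it reaches from about 0.35 to 0.975 m from the base axis. Payload 17.4 kg.
Tool frame: the origin (TCP) lies midway between the tips of the shut fingers; the grasp point (between the pads) lies 19 mm behind it (manip.grip_depth is the distance from the TCP to the grasp point, in m); z points along the fingers, y is the line along which they close (so a half turn about z gives the same grasp; the last joint's range is limited). The gripper opens to 85 mm and grips with 20 to 120 N. Pads are 22 mm wide; open, the fingers measure 114 mm over their backs; the gripper's body (76 mm by 85 mm) begins 54 mm behind the grasp point. The pads swing forward as they close: fully open they stand 13 mm farther back than shut.
Start: joints at [-1.158, 0.116, 1.442, -0, 1.584, -0.038], TCP at [0.294, -0.608, 0.231] pointing down, gripper open.
Joint ranges: [-2.83, 2.83], [-0.83, 2.19], [0.07, 2.5], [-1.14, 4.28], [0.01, 3], [-2.97, 2.97]. Speed limits (rad/s): [1.89, 1.89, 2.22, 3.14, 3.14, 3.14].

### API

Orientations are given as a unit quaternion [x, y, z, w].
In Python, from plant import manip gives the robot as it stands. The module is installed in compiled form; this text tells all that it offers.
- The arm moves only by the tool step_arm, never from a script. Its argument "rows" is a list of rows, each a list of 7 numbers: the shift along the tool's x, y, z as a fraction of full scale, then the turn, a rotation vector about the tool's x, y, z as a fraction of full scale, then the closure, from -1 (fully open) to 1 (shut). A call has 1 to 20 rows; each row shifts and turns the commanded pose from where the row before left it, along the tool's axes as they then stand; what a row does not reach is not made up. Full scale, the value 1, is 0.5 m for a shift and 45 degrees for a turn. A row lasts 1/10 s, in which the tool goes at most 50 mm and 8.59 degrees, less where a joint would pass 70% of its speed; a pose out of reach is approached as far as the arm can. A call with a number of a shift or a turn outside -1 to 1 is refused whole. A call with a gripper value outside its range is refused whole. The fingers move at their own pace and stop on an object; "squeeze" is the grip in N (left out, the last holds). Time passes only in rows, so rows that do not move let the fingers close. It gives the time, the measured TCP pose, the force, the opening and the grip force at its end, in the units of the state.
- manip.state(): the state, without advancing time (a new reading comes with each control period).
- manip.grab_frame(name): name is "scene" or "top"; returns the picture (480x640x3 uint8, blue, green, red); there is no depth.
- manip.camera_model(name): a dict with "K" (3x3 intrinsics, pixels), "xyz" and "attitude" of the camera in the world. Camera axes: x right, y up, looking along -z (the intrinsics and any distortion apply to the point x, -y, -z); pixel columns grow to the right and rows downward; lengths in m; the calibration is good to about 2 mm. A picture is of the moment at which its call begins. camera_model takes no time and is no camera call.
- manip.sign_off(): hands the job in; it is judged then, once.
The state is a dict: "clock": time; "joints": joint angles; "joint_vel": joint speeds; "joint_efforts": joint torques, N m; "ee_pos": TCP position; "ee_rot": TCP orientation; "ft_force": force on the tool from outside, world axes, zero at the start; "wrist_torque": the same for the moment, N m; "grip_width": finger opening in m; "finger_force": force on a finger pad.
Only numpy, scipy, OpenCV 4.12 (cv2) and the standard library are available. Lean on these libraries where they do the work, as an engineer would, in place of code of your own. Each camera call takes 0.05 s, during which the arm holds its last target. There are 200 camera calls.

## Working session

There is one attempt and no reset: what is moved stays moved. The work goes in short steps, Python scripts to look and compute and a tool call to move; the robot and the scene stay as the last step left them, time stands still between calls to the robot, and variables do not carry over. Pictures are saved under pics/ and viewed, at most 10 in all, crops included, and the job is handed in when it is done.

Besides the shell and the picture viewer there is one more tool, called after "Call:" by a JSON object that holds its "api" and its "payload", one argument or row to a line. step_arm: Moves the arm, as the interface text tells. Its arguments: {"type":"object","properties":{"rows":{"type":"array"},"squeeze":{"type":"number"}},"required":["rows"]}

```bash
mkdir -p pics; python3 - <<'E'
from plant import manip
import cv2
for n in("scene","top"):
    im=manip.grab_frame(n); cv2.imwrite(f"pics/{n}0.png",im)
    m=manip.camera_model(n); print(n,m)
print(manip.state(),manip.grip_depth)
E
```

```text
scene {'K': array([[524.6201906 ,   0.        , 315.3593109 ],
       [  0.        , 524.6201906 , 247.09465846],
       [  0.        ,   0.        ,   1.        ]]), 'xyz': array([0.40406387, 0.83800668, 1.45031331]), 'attitude': array([-0.03208596,  0.28387021,  0.95103821, -0.11795981])}
top {'K': array([[524.04265255,   0.        , 315.70574687],
       [  0.        , 524.04265255, 243.80894784],
       [  0.        ,   0.        ,   1.        ]]), 'xyz': array([ 0.29334919, -0.00384258,  1.762747  ]), 'attitude': array([-0.06285558,  0.06129637,  0.70601578, -0.70273299])}
{'clock': 0.1, 'joints': array([-1.15778574e+00,  1.16453171e-01,  1.44216590e+00, -3.57680709e-05,
        1.58398226e+00, -3.77883049e-02]), 'joint_vel': array([-0.00039876, -0.00278943, -0.00120949,  0.00100104,  0.00045121,
        0.00061498]), 'joint_efforts': array([ 9.38143967e-04, -7.33669496e+01, -6.33787966e+01, -8.14774671e-05,
        5.25096373e-03, -4.30038119e-05]), 'ee_pos': array([ 0.29401556, -0.60743193,  0.23064599]), 'ee_rot': array([ 9.74704837e-01,  2.23495473e-01, -1.11634610e-04, -4.92155324e-04]), 'ft_force': array([-0.28972417, -0.08261547,  0.04807016]), 'wrist_torque': array([ 0.02571703,  0.00534933, -0.03132422]), 'finger_force': 0.0, 'grip_width': 0.08574200874925046} 0.0187
```

View pics/scene0.png

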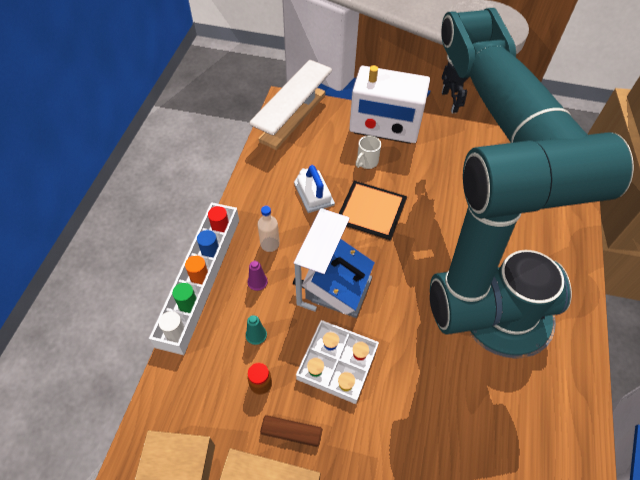

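View pics/top0.png

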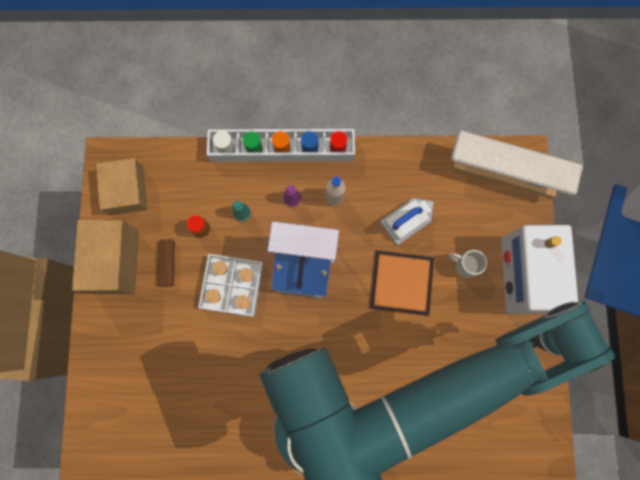

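```bash
cat > h.py <<'E'
import numpy as np, cv2
from scipy.spatial.transform import Rotation as R
from plant import manip
C={n:manip.camera_model(n) for n in("scene","top")}
def ray(n,u,v):
    c=C[n];K=c["K"];d=np.array([(u-K[0,2])/K[0,0],-(v-K[1,2])/K[1,1],-1.])
    return np.array(c["xyz"]),R.from_quat(c["attitude"]).apply(d/np.linalg.norm(d))
def plane(n,u,v,z):
    o,d=ray(n,u,v);return o+d*(z-o[2])/d[2]
def tri(a,b):
    o1,d1=ray("scene",*a);o2,d2=ray("top",*b)
    s=np.linalg.lstsq(np.c_[d1,-d2],o2-o1,rcond=None)[0]
    p,q=o1+s[0]*d1,o2+s[1]*d2
    return (p+q)/2,np.linalg.norm(p-q)
def proj(n,p):
    c=C[n];q=R.from_quat(c["attitude"]).inv().apply(np.asarray(p,float)-c["xyz"])
    return np.array([c["K"][0,2]+c["K"][0,0]*q[0]/-q[2],c["K"][1,2]-c["K"][1,1]*q[1]/-q[2]])
def blob(im,box,lo,hi):
    x,y,w,h=box;m=cv2.inRange(cv2.cvtColor(im[y:y+h,x:x+w],cv2.COLOR_BGR2HSV),lo,hi)
    cs=cv2.findContours(m,cv2.RETR_EXTERNAL,cv2.CHAIN_APPROX_NONE)[0]
    return m,[c+[[x,y]] for c in sorted(cs,key=cv2.contourArea,reverse=True)]
E
python3 - <<'E'
from h import *
a=cv2.imread("pics/scene0.png");b=cv2.imread("pics/top0.png")
ca=a[205:320,285:385];cb=b[215:305,262:342]
out=np.zeros((460,800,3),np.uint8)
A=cv2.resize(ca,(400,460),interpolation=cv2.INTER_CUBIC);B=cv2.resize(cb,(400,450),interpolation=cv2.INTER_CUBIC)
out[:,:400]=A;out[:450,400:]=B;cv2.imwrite("pics/crop1.png",out)
P={}
for n,im,box in(("scene",a,(320,170,100,80)),("top",b,(360,240,90,85))):
    m,cs=blob(im,box,(5,120,150),(20,255,255))
    # outermost orange patch
    r=cv2.minAreaRect(cs[0]);P[n]=r[0];pts=cv2.boxPoints(r)
    q=cv2.approxPolyDP(cs[0],8,True)[:,0];M=cv2.moments(cs[0])
    P[n]=(M['m10']/M['m00'],M['m01']/M['m00'])
    print(n,r,q.tolist(),[plane(n,*p,.008).round(3).tolist() for p in q],plane(n,*P[n],.008))
print("pad tri",tri(P["scene"],P["top"]))
E
```

```text
scene ((371.08563232421875, 208.39544677734375), (51.39308166503906, 39.950096130371094), 17.52556800842285) [[356, 184], [343, 214], [388, 234], [401, 197]] [[0.549, -0.376, 0.008], [0.566, -0.235, 0.008], [0.402, -0.19, 0.008], [0.384, -0.357, 0.008]] [ 0.4736193  -0.28230669  0.008     ]
top ((401.9646911621094, 282.3411865234375), (50.900779724121094, 50.900779724121094), 5.90614128112793) [[380, 255], [375, 303], [423, 310], [428, 261]] [[0.566, -0.218, 0.008], [0.404, -0.197, 0.008], [0.38, -0.356, 0.008], [0.544, -0.38, 0.008]] [ 0.47238113 -0.28900002  0.008     ]
pad tri (array([ 0.47383096, -0.29082884, -0.00304468]), np.float64(0.0006450976017323504))
```

View pics/crop1.png

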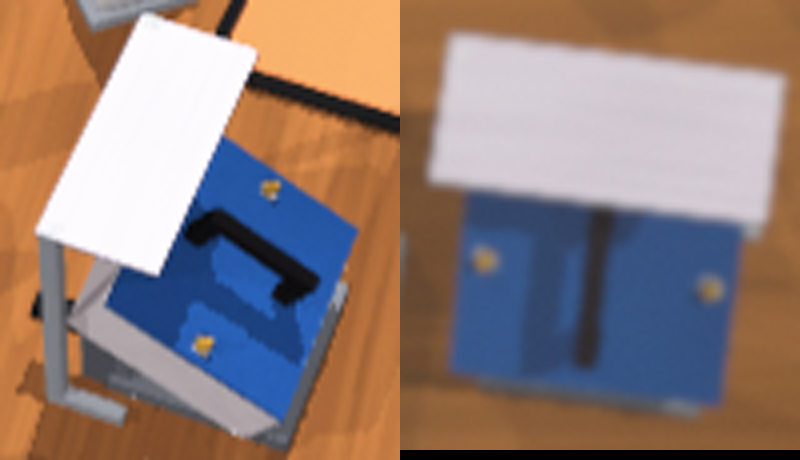

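```bash
python3 - <<'E'
from h import *
S={"scene":cv2.imread("pics/scene0.png"),"top":cv2.imread("pics/top0.png")}
def pins(im,cs):
    o=[]
    for u,v in cs:
        m=cv2.inRange(cv2.cvtColor(im,cv2.COLOR_BGR2HSV),(10,60,90),(35,255,255)) if 0 else None
        p=im[v-5:v+6,u-5:u+6].astype(float);w=np.clip(p[...,2]-p[...,0]+20,0,None) # red over blue
        y,x=np.mgrid[v-5:v+6,u-5:u+6];o.append((np.sum(w*x)/w.sum(),np.sum(w*y)/w.sum()))
    return o
s=pins(S["scene"],[(336,291),(352,252)]);t=pins(S["top"],[(279,267),(324,273)])
L,eL=tri(s[0],t[0]);Rr,eR=tri(s[1],t[1])
print(s,t);print(L,eL,Rr,eR,np.linalg.norm(L-Rr))
yv=(L-Rr);yv[2]=0;yv/=np.linalg.norm(yv);yaw=np.arctan2(-yv[0],yv[1]);print("yaw",np.degrees(yaw))
f=np.array([np.cos(yaw),np.sin(yaw),0]);n=-f*.5+np.array([0,0,np.cos(np.pi/6)])
o=(L+Rr)/2-n*.010;print("origin",o)
xs=f*np.cos(np.pi/6)+np.array([0,0,.5])
for k in(-1,1):
  for j in (-1,1):
    c=o+xs*.08*k+yv*.088*j+n*.004; print(k,j,proj("scene",c).round(1),proj("top",c).round(1))
for k in(-.048,.048):
    c=o+xs*k+n*.046;print("bar",proj("scene",c).round(1),proj("top",c).round(1))
for j in(-.1,.1):
    c=o+f*.025+[0,0,.125]+yv*j;print("hood",proj("scene",c).round(1),proj("top",c).round(1))
E
```

```text
[(np.float64(335.43092105263156), np.float64(290.73081140350877)), (np.float64(353.9766355140187), np.float64(249.81230529595015))] [(np.float64(278.4464720194647), np.float64(266.7153284671533)), (np.float64(325.9554531490015), np.float64(273.73348694316434))]
[0.51480705 0.11782655 0.11030269] 0.0025498621652402203 [ 0.49145324 -0.03299033  0.11140727] 0.002400607042350452 0.15261832573764045
yaw -8.80227187599154
origin [0.50807126 0.04165299 0.10219473]
-1 -1 [374.7 262.1] [326.3 295.7]
-1 1 [354.8 309.2] [272.6 287.7]
1 -1 [334.1 233. ] [333.2 249.9]
1 1 [311.3 279.6] [277.7 241.7]
bar [364.4 275.5] [299.2 288.2]
bar [338.7 257.4] [302.9 260. ]
hood [350.2 218.5] [336.  259.9]
hood [323.9 273.5] [269.4 250. ]
```

```bash
cat > box.py <<'E'
from h import *
S={"scene":cv2.imread("pics/scene0.png"),"top":cv2.imread("pics/top0.png")}
def pins(im,cs):
    o=[]
    for u,v in cs:
        for _ in range(3):
            ui,vi=int(round(u)),int(round(v));sl=np.s_[vi-3:vi+4,ui-3:ui+4]
            p=im[sl].astype(float);w=np.clip(p[...,2]-p[...,0]+30,0,None)
            y,x=np.mgrid[vi-3:vi+4,ui-3:ui+4];u,v=np.sum(w*x)/w.sum(),np.sum(w*y)/w.sum()
        o.append((u,v))
    return o
E
python3 - <<'E'
from box import *
s=pins(S["scene"],[(336,291),(352,251.5)]);t=pins(S["top"],[(278.7,266.5),(323.7,272.7)])
L,eL=tri(s[0],t[0]);Rr,eR=tri(s[1],t[1])
print(np.round(s,1),np.round(t,1));print(L,eL,Rr,eR,np.linalg.norm(L-Rr))
for n,q in(("scene",s),("top",t)):
    a,b=[plane(n,*p,.1237) for p in q];d=a-b;print(n,"z=.1237",a,b,np.linalg.norm(d),"yaw",np.degrees(np.arctan2(-d[0],d[1])))
# bar: dark mask ends on plane z
for n,box in(("scene",(325,250,50,35)),("top",(290,250,25,45))):
    m,cs=blob(S[n],box,(0,0,0),(180,255,60));r=cv2.minAreaRect(cs[0]);print(n,"bar",r)
# cover edge lines
for n,box in(("scene",(300,220,90,100)),("top",(262,240,80,60))):
    m,cs=blob(S[n],box,(100,120,40),(125,255,255));q=cv2.approxPolyDP(cv2.convexHull(cs[0]),2,True)[:,0];print(n,q.tolist())
m,cs=blob(S["top"],(262,215,90,50),(0,0,150),(180,60,255));print("hood top",cv2.approxPolyDP(cv2.convexHull(cs[0]),3,True)[:,0].tolist())
m,cs=blob(S["scene"],(285,205,70,80),(0,0,200),(180,40,255));print("hood scene",cv2.approxPolyDP(cv2.convexHull(cs[0]),3,True)[:,0].tolist())
E
```

```text
[[335.5 290.6]
 [352.4 251.6]] [[278.5 266.7]
 [323.7 272.7]]
[0.51464361 0.11774313 0.11084008] 0.002405097167145623 [ 0.49500913 -0.02601088  0.11070626] 0.0023741865030523137 0.1450887599805656
scene z=.1237 [0.51477211 0.12448174 0.1237    ] [ 0.49529969 -0.01781884  0.1237    ] 0.14362670398676405 yaw -7.791963747098124
top z=.1237 [0.51172105 0.11688159 0.1237    ] [ 0.49224065 -0.02573767  0.1237    ] 0.1439435216199754 yaw -7.7779113806033715
scene bar ((347.4230651855469, 268.6153564453125), (34.11406326293945, 10.53930377960205), 33.6900634765625)
top bar ((300.35845947265625, 272.48651123046875), (3.0812954902648926, 29.343414306640625), 5.440331935882568)
scene [[340, 240], [373, 262], [355, 310], [312, 281], [315, 272]]
top [[277, 255], [328, 261], [324, 294], [274, 288]]
hood top [[272, 222], [338, 230], [334, 260], [269, 251]]
hood scene [[348, 217], [324, 273], [294, 263], [321, 208]]
```

```bash
cat > plan.py <<'E'
from h import *
YAW=np.radians(-7.8)
def frame(yaw,tilt):  # tool rotation: x fwd (yaw), z down, tilted so that z leans forward
    return R.from_euler("z",yaw)*R.from_euler("y",-tilt)*R.from_euler("x",np.pi)
def rec(o,p,yaw=YAW):
    return np.asarray(o)+(R.from_euler("z",yaw)*R.from_euler("y",-np.pi/6)).apply(p)
O=np.array([.5085,.0488,.115])
def go(target,Rt=None):
    s=manip.state();R0=R.from_quat(s["ee_rot"]);d=np.asarray(target)-s["ee_pos"]
    print("t",s["clock"],"pos",s["ee_pos"].round(4),"shift units in cur tool",(R0.inv().apply(d)/.5).round(4),"mm",(np.linalg.norm(d)*1e3).round(1))
    if Rt is not None:
        print("rot total units",((R0.inv()*Rt).as_rotvec()/np.radians(45)).round(4),"shift in target tool",(Rt.inv().apply(d)/.5).round(4))
E
python3 - <<'E'
from plan import *
t=frame(YAW,np.pi/6);print(t.as_matrix().round(2))
go([.44,.05,.30],t);print(rec(O,[0,0,.101]))
E
```

```text
[[ 0.86 -0.14  0.5 ]
 [-0.12 -0.99 -0.07]
 [ 0.5   0.   -0.87]]
t 0.1 pos [ 0.294  -0.6074  0.2306] shift units in cur tool [ 0.8357 -1.0564 -0.1376] mm 677.0
rot total units [-0.1968  0.6476  0.7296] shift in target tool [ 0.1653 -1.3423 -0.0647]
[0.45846723 0.05565364 0.20246857]
```

Call:
{"api": "step_arm", "payload": {
  "rows": [
    [0,0,-0.07,0,0,0,-1],
    [0,0,-0.07,0,0,0,-1],
    [0.0557,-0.0704,0,0,0,0,-1],
    [0.0557,-0.0704,0,0,0,0,-1],
    [0.0557,-0.0704,0,0,0,0,-1],
    [0.0557,-0.0704,0,0,0,0,-1],
    [0.0557,-0.0704,0,0,0,0,-1],
    [0.0557,-0.0704,0,0,0,0,-1],
    [0.0557,-0.0704,0,0,0,0,-1],
    [0.0557,-0.0704,0,0,0,0,-1],
    [0.0557,-0.0704,0,0,0,0,-1],
    [0.0557,-0.0704,0,0,0,0,-1],
    [0.0557,-0.0704,0,0,0,0,-1],
    [0.0557,-0.0704,0,0,0,0,-1],
    [0.0557,-0.0704,0,0,0,0,-1],
    [0.0557,-0.0704,0,0,0,0,-1],
    [0.0557,-0.0704,0,0,0,0,-1]
  ]
}}

```text
clock: 1.8
ee_pos: [0.4399, 0.0516, 0.3013]
ee_rot: [0.975, 0.224, 0.0, 0.0]
ft_force: [0.9, 0.1, -0.3]
grip_width: 0.0858
finger_force: 0.0
```

Call:
{"api": "step_arm", "payload": {
  "rows": [
    [0,0,0,-0.0328,0.1079,0.1216,-1],
    [0,0,0,-0.0328,0.1079,0.1216,-1],
    [0,0,0,-0.0328,0.1079,0.1216,-1],
    [0,0,0,-0.0328,0.1079,0.1216,-1],
    [0,0,0,-0.0328,0.1079,0.1216,-1],
    [0,0,0,-0.0328,0.1079,0.1216,-1],
    [0,0,0,0,0,0,-1],
    [0,0,0,0,0,0,-1]
  ]
}}

```text
clock: 2.6
ee_pos: [0.4397, 0.05, 0.3014]
ee_rot: [0.964, -0.064, 0.258, 0.018]
ft_force: [0.1, 0.9, 0.3]
grip_width: 0.0852
finger_force: 0.0
```

```bash
python3 - <<'E'
from plan import *
go(rec(O,[0,0,.101]),frame(YAW,np.pi/6));print(manip.state()["joints"],manip.state()["ft_force"])
E
```

```text
t 2.6 pos [0.4397 0.05   0.3014] shift units in cur tool [-0.0678 -0.0165  0.1892] mm 100.8
rot total units [-0.0003  0.0014  0.0049] shift in target tool [-0.068  -0.0163  0.1891]
[ 0.14658243 -0.76032211  2.06965004 -0.14361564  1.3294939   1.84809697] [0.13299599 0.91480602 0.29678979]
```

Call:
{"api": "step_arm", "payload": {
  "rows": [
    [-0.017,-0.004,0.0473,0,0,0,-1],
    [-0.017,-0.004,0.0473,0,0,0,-1],
    [-0.017,-0.004,0.0473,0,0,0,-1],
    [-0.017,-0.004,0.0473,0,0,0,-1],
    [0,0,0,0,0,0,-1],
    [0,0,0,0,0,0,-1]
  ]
}}

```text
clock: 3.2
ee_pos: [0.4591, 0.0548, 0.203]
ee_rot: [0.964, -0.065, 0.258, 0.018]
ft_force: [0.7, 0.9, 2.0]
grip_width: 0.0852
finger_force: 0.0
```

```bash
python3 - <<'E'
from plan import *
go(rec(O,[0,0,.101]),frame(YAW,np.pi/6));print(manip.state()["joints"].round(3))
S={n:manip.grab_frame(n) for n in C}
for n in S: cv2.imwrite(f"pics/{n}1.png",S[n])
p=manip.state()["ee_pos"];print({n:proj(n,p) for n in C})
out=np.hstack([cv2.resize(S["scene"][200:320,300:400],(400,480),interpolation=cv2.INTER_CUBIC),cv2.resize(S["top"][210:306,262:342],(400,480),interpolation=cv2.INTER_CUBIC)])
cv2.imwrite("pics/crop2.png",out)
E
```

```text
t 3.2 pos [0.4591 0.0548 0.203 ] shift units in cur tool [-0.0017 -0.0014  0.0001] mm 1.1
rot total units [0.0013 0.0017 0.0018] shift in target tool [-0.0017 -0.0014  0.0001]
[ 0.154 -0.714  2.204 -0.158  1.153  1.887]
{'scene': array([361.49397716, 259.92394773]), 'top': array([297.11234207, 280.50580721])}
```

View pics/crop2.png

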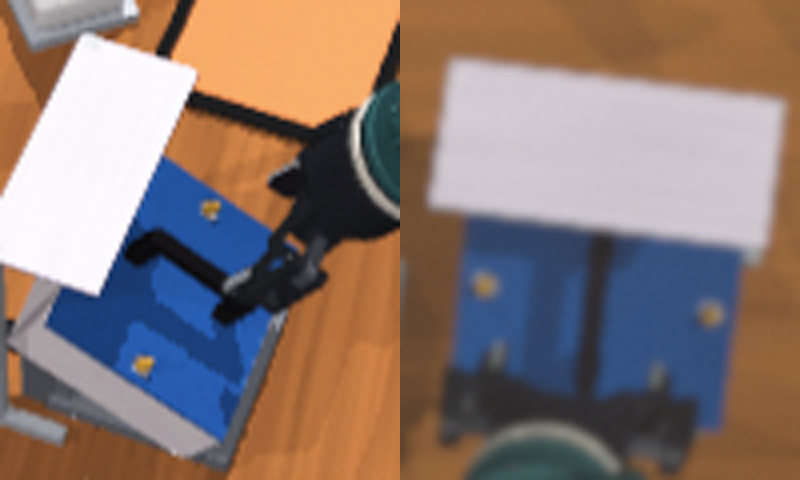

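```bash
python3 - <<'E'
from plan import *
s=manip.state();Rt=R.from_quat(s["ee_rot"])
for j in(-1,0,1): 
    p=s["ee_pos"]+Rt.apply([0,.0425*j,-.013]);print(j,proj("scene",p).round(1),proj("top",p).round(1))
for nm,o in(("top",[.5069,.0449,.115]),("avg",O),("scene",[.51,.0526,.115])):
    print(nm,[(n,k,proj(n,rec(o,[k,0,.046])).round(1).tolist()) for n in C for k in(-.048,.048)])
a={n:cv2.imread(f"pics/{n}0.png").astype(int) for n in C};b={n:cv2.imread(f"pics/{n}1.png").astype(int) for n in C}
# finger tips: dark/changed pixels
for n,(x,y,w,h) in(("top",(270,265,60,30)),("scene",(335,235,50,60))):
    d=np.abs(a[n]-b[n]).sum(2)[y:y+h,x:x+w]>60
    for r in range(0,h,2): print(n,y+r,"".join(".#"[int(v)] for v in d[r]))
E
```

```text
-1 [359.  270.8] [282.5 280.4]
0 [364.  258.5] [296.7 282.3]
1 [368.9 246.7] [310.9 284.1]
top [('scene', -0.048, [365.1, 274.0]), ('scene', 0.048, [339.0, 256.1]), ('top', -0.048, [298.4, 288.2]), ('top', 0.048, [301.6, 259.8])]
avg [('scene', -0.048, [364.3, 275.0]), ('scene', 0.048, [338.2, 257.1]), ('top', -0.048, [297.2, 287.7]), ('top', 0.048, [300.3, 259.3])]
scene [('scene', -0.048, [363.5, 276.0]), ('scene', 0.048, [337.4, 258.1]), ('top', -0.048, [295.9, 287.2]), ('top', 0.048, [299.1, 258.8])]
top 265 ............................................................
top 267 ............................................................
top 269 ............................................................
top 271 ............................................................
top 273 ............................................................
top 275 ............................................................
top 277 ............................................................
top 279 ...........##...............................................
top 281 .........####.................
[... 1574 characters left out ...]
####.####################....
scene 273 .....................#.#.....###############......
scene 275 ..............................###########.........
scene 277 ...............................######.............
scene 279 .................................##...............
scene 281 ..................................................
scene 283 ..................................................
scene 285 ..................................................
scene 287 ..................................................
scene 289 ..................................................
scene 291 ..................................................
scene 293 ..................................................
```

```bash
sed -i 's/^O=.*/O=np.array([.5070,.0460,.115])/' plan.py; python3 - <<'E'
from plan import *
s=manip.state();Rt=R.from_quat(s["ee_rot"]);true=s["ee_pos"]+Rt.apply([0,0,-.013])
m,e=tri((361,258),(297.3,281.5));b=m-true;print("tip bias",b,e)
for a,c in(((335.5,290.6),(278.5,266.7)),((352.4,251.6),(323.7,272.7)),((371.08,208.4),(402,282.3))):
    print((tri(a,c)[0]-b).round(4))
go(rec(O,[0,0,.0213]),frame(YAW,np.pi/6));print(s["joints"])
E
```

```text
tip bias [ 0.00574366 -0.00195925 -0.00434556] 0.005971426897784508
[0.509  0.1196 0.1152]
[ 0.4891 -0.0239  0.1151]
[ 0.4699 -0.29   -0.0009]
t 3.3 pos [0.4593 0.055  0.2041] shift units in cur tool [-0.0053  0.0047  0.1603] mm 80.2
rot total units [ 0.0006 -0.0015  0.001 ] shift in target tool [-0.0051  0.0048  0.1603]
[ 0.15409407 -0.71584339  2.2035316  -0.15812732  1.15222895  1.88771443]
```

Call:
{"api": "step_arm", "payload": {
  "rows": [
    [-0.0053,0.0047,0.03,0,0,0,-1],
    [0,0,0.04,0,0,0,-1],
    [0,0,0.04,0,0,0,-1],
    [0,0,0.03,0,0,0,-1],
    [0,0,0.02,0,0,0,-1],
    [0,0,0,0,0,0,-1],
    [0,0,0,0,0,0,-1]
  ]
}}

```text
clock: 4.0
ee_pos: [0.4961, 0.0476, 0.1328]
ee_rot: [0.964, -0.066, 0.259, 0.018]
ft_force: [-0.2, 0.7, -0.3]
grip_width: 0.0852
finger_force: 0.0
```

```bash
python3 - <<'E'
from plan import *
s=manip.state();print(s["ft_force"],s["joints"].round(3))
go(rec(O,[0,0,.0213]),frame(YAW,np.pi/6))
b=manip.grab_frame("top");cv2.imwrite("pics/top2.png",b)
cv2.imwrite("pics/crop3.png",np.hstack([cv2.resize(manip.grab_frame("scene")[230:310,320:400],(400,400),interpolation=cv2.INTER_CUBIC),cv2.resize(b[240:320,262:342],(400,400),interpolation=cv2.INTER_CUBIC)]))
E
```

```text
[-0.15686615  0.7236642  -0.34796791] [ 0.118 -0.581  2.244 -0.154  0.973  1.878]
t 4.0 pos [0.4961 0.0476 0.1328] shift units in cur tool [ 0.0012  0.0002 -0.0007] mm 0.7
rot total units [ 0.0008 -0.0013  0.0007] shift in target tool [ 0.0012  0.0002 -0.0007]
```

View pics/crop3.png

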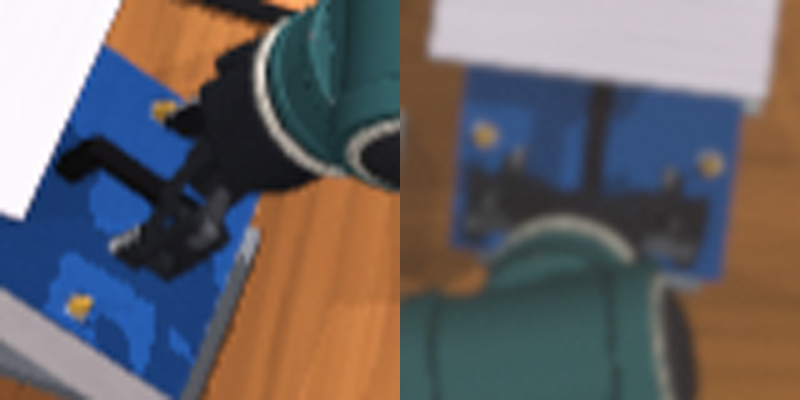

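Call:
{"api": "step_arm", "payload": {
  "rows": [
    [0,0,0,0,0,0,1],
    [0,0,0,0,0,0,1],
    [0,0,0,0,0,0,1],
    [0,0,0,0,0,0,1],
    [0,0,0,0,0,0,1],
    [0,0,0,0,0,0,1],
    [0,0,0,0,0,0,1],
    [0,0,0,0,0,0,1]
  ],
  "squeeze": 25
}}

```text
clock: 4.9
ee_pos: [0.4959, 0.0476, 0.1319]
ee_rot: [0.964, -0.066, 0.258, 0.018]
ft_force: [-5.2, 1.2, 4.2]
grip_width: 0.0138
finger_force: 25.6
```

```bash
python3 - <<'E'
from plan import *
s=manip.state();print(s["ft_force"],s["wrist_torque"],R.from_quat(s["ee_rot"]).inv().apply(s["ft_force"]),s["grip_width"],s["finger_force"])
go(rec(O,[0,0,.0213]),frame(YAW,np.pi/6))
E
```

```text
[-5.20091253  1.2346609   4.19584205] [0.14626202 0.68803024 0.04750132] [-2.50755736 -0.51417209 -6.29497834] 0.013755965615299957 25.625245571136475
t 4.9 pos [0.4959 0.0476 0.1319] shift units in cur tool [ 0.0026  0.0002 -0.0021] mm 1.7
rot total units [ 0.0009 -0.0004  0.0006] shift in target tool [ 0.0026  0.0002 -0.0021]
```

Call:
{"api": "step_arm", "payload": {
  "rows": [
    [0,0,0,0,0,0,1],
    [0,0,-0.01,0,0,0,1],
    [0,0,-0.01,0,0,0,1],
    [0,0,-0.02,0,0,0,1],
    [-0.005,0,-0.02,0,0,0,1],
    [-0.01,0,-0.02,0,0,0,1],
    [-0.01,0,0,0,0,0,1],
    [0,0,0,0,0,0,1]
  ],
  "squeeze": 60
}}

```text
clock: 5.7
ee_pos: [0.4649, 0.052, 0.1602]
ee_rot: [0.964, -0.065, 0.259, 0.018]
ft_force: [0.6, 0.7, -2.9]
grip_width: 0.013
finger_force: 58.9
```

```bash
python3 - <<'E'
from plan import *
s=manip.state();print(s["ft_force"],s["wrist_torque"],s["grip_width"],s["finger_force"],s["joints"].round(3))
go([.4724,-.289,.12],frame(YAW,0))
a=manip.grab_frame("scene");cv2.imwrite("pics/scene3.png",a)
cv2.imwrite("pics/crop4.png",cv2.resize(a[180:330,280:400],(480,600),interpolation=cv2.INTER_CUBIC))
E
```

```text
[ 0.64763633  0.67868788 -2.88516414] [0.10289548 0.51364627 0.06311419] 0.012976287370783423 58.93594264984131 [ 0.142 -0.689  2.26  -0.158  1.068  1.889]
t 5.7 pos [0.4649 0.052  0.1602] shift units in cur tool [0.0523 0.6735 0.1236] mm 343.4
rot total units [ 0.0008 -0.6679  0.0007] shift in target tool [0.1075 0.6735 0.0803]
```

View pics/crop4.png

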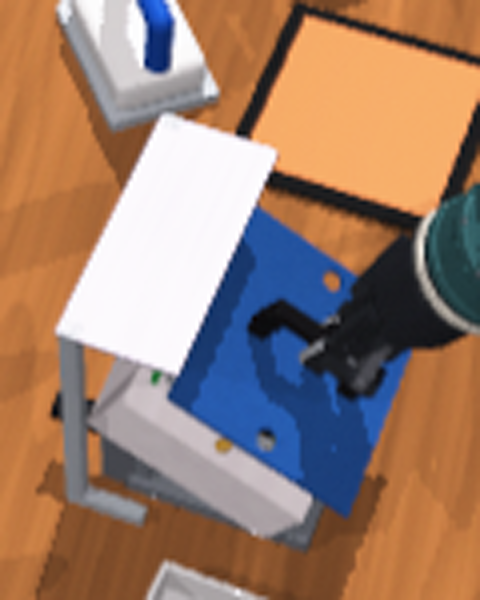

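Call:
{"api": "step_arm", "payload": {
  "rows": [
    [0,0.04,0,0,0,0,1],
    [0,0.08,0,0,0,0,1],
    [0,0.08,0,0,0,0,1],
    [0,0.08,0,0,0,0,1],
    [0,0.08,0,0,0,0,1],
    [0,0.08,0,0,-0.1336,0,1],
    [0,0.08,0,0,-0.1336,0,1],
    [0,0.08,0,0,-0.1336,0,1],
    [0,0.0735,0,0,-0.1336,0,1],
    [0,0,0,0,-0.1336,0,1],
    [0.0275,0,0.02,0,0,0,1],
    [0.04,0,0.03,0,0,0,1],
    [0.04,0,0.03,0,0,0,1],
    [0,0,0,0,0,0,1],
    [0,0,0,0,0,0,1]
  ]
}}

```text
clock: 7.25
ee_pos: [0.4728, -0.2892, 0.1196]
ee_rot: [0.998, -0.068, -0.001, 0.0]
ft_force: [-0.5, -0.0, -2.0]
grip_width: 0.0126
finger_force: 59.4
```

```bash
python3 - <<'E'
from plan import *
s=manip.state();print(s["ft_force"],s["joints"].round(3))
go([.4724,-.289,.045],frame(YAW,0))
a=manip.grab_frame("scene");b=manip.grab_frame("top");cv2.imwrite("pics/scene4.png",a);cv2.imwrite("pics/top4.png",b)
out=np.hstack([cv2.resize(a[150:270,310:430],(400,400),interpolation=cv2.INTER_CUBIC),cv2.resize(b[225:325,350:450],(400,400),interpolation=cv2.INTER_CUBIC)])
cv2.imwrite("pics/crop5.png",out)
# slide: red fin top in both
for n,im,box in(("scene",a,(290,230,100,90)),("top",b,(262,240,80,60))):
    m1,c1=blob(im,box,(0,130,80),(6,255,255));m2,c2=blob(im,box,(174,130,80),(180,255,255))
    for c in (c1+c2)[:6]: print(n,cv2.contourArea(c),cv2.boundingRect(c))
E
```

```text
[-0.45470564 -0.00922212 -1.95278728] [-5.940e-01 -9.400e-02  1.836e+00 -1.000e-03  1.401e+00  1.112e+00]
t 7.25 pos [ 0.4728 -0.2892  0.1196] shift units in cur tool [-0.0006 -0.0003  0.1492] mm 74.6
rot total units [0.0004 0.0027 0.0005] shift in target tool [-0.0009 -0.0002  0.1492]
scene 109.5 (338, 272, 18, 13)
scene 0.0 (353, 282, 1, 1)
scene 0.0 (355, 280, 1, 1)
scene 0.0 (354, 278, 1, 1)
top 52.5 (298, 267, 6, 15)
```

View pics/crop5.png

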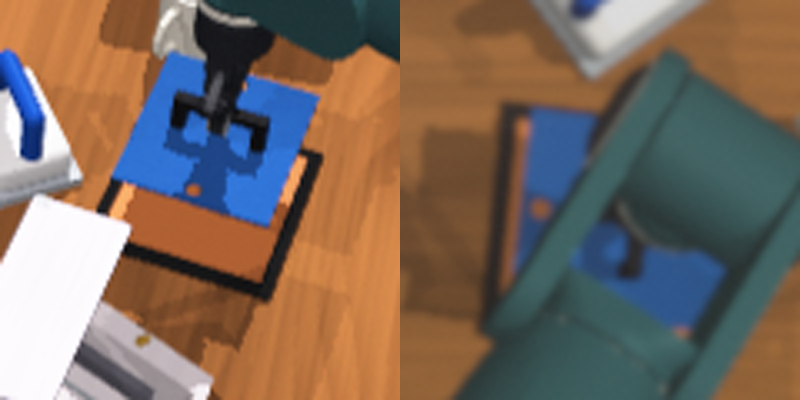

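Call:
{"api": "step_arm", "payload": {
  "rows": [
    [0,0,0.03,0,0,0,1],
    [0,0,0.04,0,0,0,1],
    [0,0,0.04,0,0,0,1],
    [0,0,0.03,0,0,0,1],
    [0,0,0.02,0,0,0,1],
    [0,0,0.01,0,0,0,1],
    [0,0,0.004,0,0,0,1],
    [0,0,0.004,0,0,0,1],
    [0,0,0.002,0,0,0,1],
    [0,0,0,0,0,0,1]
  ]
}}

```text
clock: 8.35
ee_pos: [0.473, -0.2893, 0.0308]
ee_rot: [0.998, -0.068, -0.0, 0.001]
ft_force: [-0.7, -0.2, -3.4]
grip_width: 0.0127
finger_force: 59.4
```

Call:
{"api": "step_arm", "payload": {
  "rows": [
    [0,0,0.002,0,0,0,1],
    [0,0,0,0,0,0,1]
  ]
}}

```text
clock: 8.55
ee_pos: [0.4729, -0.2893, 0.0295]
ee_rot: [0.998, -0.068, -0.0, 0.0]
ft_force: [-0.1, -0.6, -2.5]
grip_width: 0.0129
finger_force: 59.4
```

Call:
{"api": "step_arm", "payload": {
  "rows": [
    [0,0,0.002,0,0,0,1],
    [0,0,0,0,0,0,1]
  ]
}}

```text
clock: 8.75
ee_pos: [0.4728, -0.2892, 0.0284]
ee_rot: [0.998, -0.068, -0.0, 0.0]
ft_force: [0.5, -0.2, -2.4]
grip_width: 0.013
finger_force: 59.4
```

Call:
{"api": "step_arm", "payload": {
  "rows": [
    [0,0,0.002,0,0,0,1],
    [0,0,0,0,0,0,1]
  ]
}}

```text
clock: 8.95
ee_pos: [0.4729, -0.2893, 0.0281]
ee_rot: [0.998, -0.068, -0.0, 0.0]
ft_force: [-3.9, 3.6, 7.2]
grip_width: 0.013
finger_force: 60.7
```

Call:
{"api": "step_arm", "payload": {
  "rows": [
    [0,0,0.002,0,0,0,1],
    [0,0,0,0,0,0,1]
  ]
}}

```text
clock: 9.15
ee_pos: [0.4729, -0.2893, 0.0281]
ee_rot: [0.998, -0.068, -0.0, 0.0]
ft_force: [-11.0, 7.3, 19.0]
grip_width: 0.0128
finger_force: 62.4
```

Call:
{"api": "step_arm", "payload": {
  "rows": [
    [0,0,0.002,0,0,0,1],
    [0,0,0,0,0,0,1]
  ]
}}

```text
clock: 9.35
ee_pos: [0.4729, -0.2893, 0.028]
ee_rot: [0.998, -0.068, -0.0, 0.0]
ft_force: [-17.8, 11.4, 31.8]
grip_width: 0.0131
finger_force: 64.0
```

Call:
{"api": "step_arm", "payload": {
  "rows": [
    [0,0,-0.005,0,0,0,1],
    [0,0,0,0,0,0,1],
    [0,0,0,0,0,0,-1],
    [0,0,0,0,0,0,-1],
    [0,0,0,0,0,0,-1],
    [0,0,0,0,0,0,-1],
    [0,0,0,0,0,0,-1],
    [0,0,0,0,0,0,-1]
  ]
}}

```text
clock: 10.15
ee_pos: [0.4728, -0.2893, 0.0279]
ee_rot: [0.998, -0.068, -0.0, 0.0]
ft_force: [0.5, 0.4, 0.4]
grip_width: 0.0855
finger_force: 0.0
```

Call:
{"api": "step_arm", "payload": {
  "rows": [
    [0,0,-0.01,0,0,0,-1],
    [0,0,-0.03,0,0,0,-1],
    [0,0,-0.05,0,0,0,-1],
    [0,0,-0.06,0,0,0,-1],
    [0,0,-0.06,0,0,0,-1],
    [0,0,-0.06,0,0,0,-1],
    [0,0,-0.03,0,0,0,-1],
    [0,0,0,0,0,0,-1]
  ]
}}

```text
clock: 10.95
ee_pos: [0.4736, -0.2895, 0.1808]
ee_rot: [0.998, -0.068, 0.001, 0.001]
ft_force: [-1.2, -0.9, -0.5]
grip_width: 0.0856
finger_force: 0.0
```

```bash
python3 - <<'E'
from plan import *
s=manip.state()
# fin top estimates, z of top = .115 - .006*.866
a=cv2.imread("pics/scene4.png");b=cv2.imread("pics/top4.png")
B={"scene":(330,265,35,30),"top":(290,258,25,32)};P={}
for n,im in(("scene",a),("top",b)):
    x,y,w,h=B[n];hsv=cv2.cvtColor(im[y:y+h,x:x+w],cv2.COLOR_BGR2HSV)
    m=cv2.inRange(hsv,(0,110,60),(8,255,255))|cv2.inRange(hsv,(172,110,60),(180,255,255))
    v,u=np.nonzero(m);P[n]=(u.mean()+x,v.mean()+y);print(n,P[n],u.min()+x,u.max()+x,v.min()+y,v.max()+y)
for tr in(0,.01,.02,.03):
    print(tr,[[proj(n,rec(O,[-.05+tr+k,0,-.006])).round(1).tolist() for k in(-.022,.022)] for n in C])
print(tri(P["scene"],P["top"]))
go(rec(O,[-.03,0,.06]),frame(YAW,np.pi/6))
out=np.hstack([cv2.resize(a[225:315,300:390],(400,400),interpolation=cv2.INTER_CUBIC),cv2.resize(b[235:305,265:335],(400,400),interpolation=cv2.INTER_CUBIC)])
cv2.imwrite("pics/crop6.png",out)
E
```

```text
scene (np.float64(346.0992907801418), np.float64(278.2340425531915)) 338 355 272 284
top (np.float64(300.8433734939759), np.float64(273.6144578313253)) 298 304 266 282
0 [[[361.7, 283.3], [350.2, 275.5]], [[298.9, 288.2], [300.3, 275.8]]]
0.01 [[[359.1, 281.6], [347.6, 273.7]], [[299.2, 285.4], [300.6, 272.9]]]
0.02 [[[356.5, 279.8], [344.9, 271.9]], [[299.5, 282.6], [300.9, 270.0]]]
0.03 [[[353.9, 278.0], [342.3, 270.1]], [[299.9, 279.8], [301.3, 267.2]]]
(array([0.49657739, 0.04779229, 0.07252273]), np.float64(0.0018296307088672924))
t 10.95 pos [ 0.4736 -0.2895  0.1808] shift units in cur tool [-0.137  -0.6741  0.0554] mm 345.1
rot total units [0.0033 0.6629 0.001 ] shift in target tool [-0.1473 -0.6739 -0.0186]
```

View pics/crop6.png

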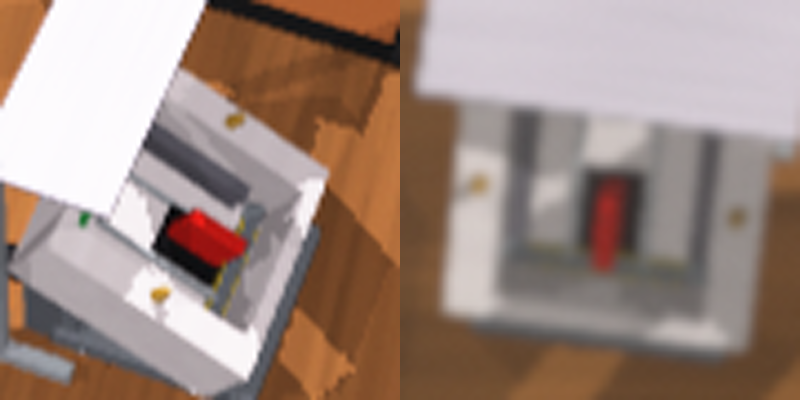

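```bash
python3 - <<'E'
from plan import *
go(rec(O,[-.035,-.0015,.045]),frame(YAW,np.pi/6))
E
```

```text
t 10.95 pos [ 0.4736 -0.2895  0.1808] shift units in cur tool [-0.1307 -0.6712  0.0864] mm 344.6
rot total units [0.0033 0.6629 0.001 ] shift in target tool [-0.1573 -0.6709  0.0114]
```

Call:
{"api": "step_arm", "payload": {
  "rows": [
    [0,0,0,0,0.1326,0,0],
    [0,0,0,0,0.1326,0,0],
    [0,0,0,0,0.1326,0,0],
    [0,0,0,0,0.1326,0,0],
    [0,0,0,0,0.1326,0,0],
    [-0.0773,0,0,0,0,0,0],
    [-0.08,-0.04,0,0,0,0,0],
    [0,-0.08,0,0,0,0,0],
    [0,-0.08,0,0,0,0,0],
    [0,-0.08,0,0,0,0,0],
    [0,-0.08,0,0,0,0,0],
    [0,-0.08,0,0,0,0,0],
    [0,-0.08,0,0,0,0,0],
    [0,-0.08,0,0,0,0,0],
    [0,-0.071,0.0114,0,0,0,0],
    [0,0,0,0,0,0,0],
    [0,0,0,0,0,0,0]
  ]
}}

```text
clock: 12.65
ee_pos: [0.453, 0.0517, 0.1321]
ee_rot: [0.965, -0.064, 0.255, 0.018]
ft_force: [0.9, -0.5, 0.5]
grip_width: 0.0424
finger_force: 0.0
```

```bash
python3 - <<'E'
from plan import *
s=manip.state();print(s["joints"].round(3),s["ft_force"].round(1))
go(rec(O,[-.035,-.0015,-.0337]),frame(YAW,np.pi/6))
a=manip.grab_frame("scene");b=manip.grab_frame("top");cv2.imwrite("pics/scene5.png",a);cv2.imwrite("pics/top5.png",b)
out=np.hstack([cv2.resize(a[170:310,300:420],(400,467),interpolation=cv2.INTER_CUBIC),cv2.resize(b[235:315,265:335],(400,467),interpolation=cv2.INTER_CUBIC)])
cv2.imwrite("pics/crop7.png",out)
E
```

```text
[ 0.145 -0.709  2.314 -0.16   1.041  1.894] [ 0.9 -0.5  0.5]
t 12.65 pos [0.453  0.0517 0.1321] shift units in cur tool [ 0.0078 -0.0004  0.1512] mm 75.7
rot total units [0.0001 0.0075 0.0043] shift in target tool [ 0.0069 -0.0005  0.1513]
```

View pics/crop7.png

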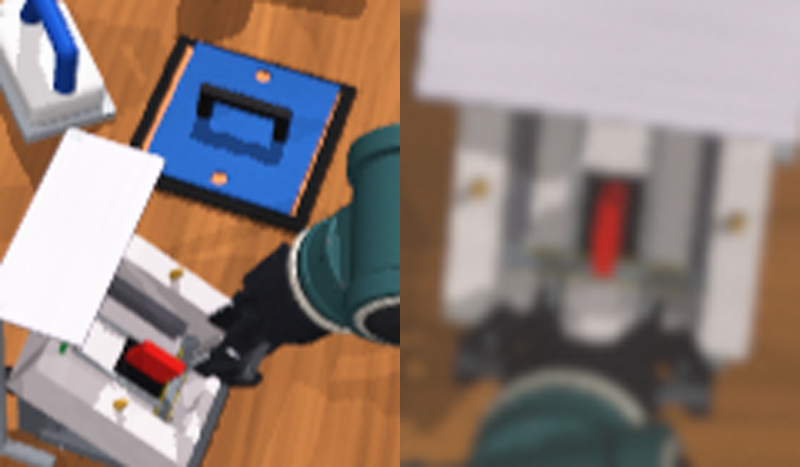

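Call:
{"api": "step_arm", "payload": {
  "rows": [
    [0.0069,0,0.03,0,0,0,0],
    [0,0,0.04,0,0,0,0],
    [0,0,0.03,0,0,0,0],
    [0,0,0.03,0,0,0,0],
    [0,0,0.02,0,0,0,0],
    [0,0,0,0,0,0,0],
    [0,0,0,0,0,0,0]
  ]
}}

```text
clock: 13.45
ee_pos: [0.4934, 0.0446, 0.0705]
ee_rot: [0.964, -0.066, 0.256, 0.018]
ft_force: [1.0, -0.4, -0.6]
grip_width: 0.0423
finger_force: 0.0
```

Call:
{"api": "step_arm", "payload": {
  "rows": [
    [0,0,0,0,0,0,1],
    [0,0,0,0,0,0,1],
    [0,0,0,0,0,0,1],
    [0,0,0,0,0,0,1],
    [0,0,0,0,0,0,1]
  ],
  "squeeze": 40
}}

```text
clock: 13.95
ee_pos: [0.4943, 0.0483, 0.0718]
ee_rot: [0.964, -0.065, 0.258, 0.014]
ft_force: [7.0, 37.4, -0.6]
grip_width: 0.0115
finger_force: 40.8
```

```bash
python3 - <<'E'
from plan import *
s=manip.state();print(s["joints"].round(3),R.from_quat(s["ee_rot"]).inv().apply(s["ft_force"]).round(1))
go(rec(O,[-.035,-.0015,-.0337]),frame(YAW,np.pi/6))
E
```

```text
[ 0.115 -0.531  2.316 -0.157  0.852  1.894] [  1.3 -38.    1.7]
t 13.95 pos [0.4943 0.0483 0.0718] shift units in cur tool [-0.0045  0.0042  0.0055] mm 4.1
rot total units [-0.0081  0.0006 -0.0011] shift in target tool [-0.0045  0.0042  0.0055]
```

Call:
{"api": "step_arm", "payload": {
  "rows": [
    [0,-0.004,0,0,0,0,1],
    [0,-0.003,0,0,0,0,1],
    [0,0,0,0,0,0,1]
  ]
}}

```text
clock: 14.25
ee_pos: [0.4944, 0.0491, 0.0717]
ee_rot: [0.964, -0.065, 0.258, 0.018]
ft_force: [-2.9, 0.0, 5.6]
grip_width: 0.0111
finger_force: 42.5
```

```bash
python3 - <<'E'
from plan import *
s=manip.state();print(R.from_quat(s["ee_rot"]).inv().apply(s["ft_force"]).round(1))
go(rec(O,[.01,-.0015,-.0337]),frame(YAW,np.pi/6))
E
```

```text
[ 0.3  0.4 -6.2]
t 14.25 pos [0.4944 0.0491 0.0717] shift units in cur tool [0.0856 0.0057 0.0052] mm 43.0
rot total units [0.0003 0.0017 0.0011] shift in target tool [0.0856 0.0057 0.0053]
```

Call:
{"api": "step_arm", "payload": {
  "rows": [
    [0.01,0,0,0,0,0,1],
    [0.015,0,0,0,0,0,1],
    [0.015,0,0,0,0,0,1],
    [0.015,0,0,0,0,0,1],
    [0.01,0,0,0,0,0,1],
    [0.005,0,0,0,0,0,1],
    [0,0,0,0,0,0,1]
  ]
}}

```text
clock: 14.95
ee_pos: [0.5247, 0.045, 0.0893]
ee_rot: [0.964, -0.066, 0.258, 0.018]
ft_force: [-2.7, 1.9, 7.2]
grip_width: 0.0109
finger_force: 42.8
```

Call:
{"api": "step_arm", "payload": {
  "rows": [
    [0.004,0,0,0,0,0,1],
    [0.004,0,0,0,0,0,1],
    [0,0,0,0,0,0,1]
  ]
}}

```text
clock: 15.25
ee_pos: [0.5279, 0.0445, 0.0912]
ee_rot: [0.964, -0.066, 0.257, 0.018]
ft_force: [-4.6, 3.4, 9.1]
grip_width: 0.0114
finger_force: 43.0
```

Call:
{"api": "step_arm", "payload": {
  "rows": [
    [0.004,0,0,0,0,0,1],
    [0,0,0,0,0,0,1]
  ]
}}

```text
clock: 15.45
ee_pos: [0.5294, 0.0443, 0.092]
ee_rot: [0.964, -0.066, 0.257, 0.018]
ft_force: [-9.4, 3.9, 9.6]
grip_width: 0.0112
finger_force: 43.6
```

Call:
{"api": "step_arm", "payload": {
  "rows": [
    [0.004,0,0,0,0,0,1],
    [0,0,0,0,0,0,1]
  ]
}}

```text
clock: 15.65
ee_pos: [0.5297, 0.0444, 0.092]
ee_rot: [0.965, -0.066, 0.255, 0.017]
ft_force: [-33.4, 8.1, 18.6]
grip_width: 0.0111
finger_force: 46.5
```

Call:
{"api": "step_arm", "payload": {
  "rows": [
    [-0.004,0,0,0,0,0,1],
    [0,0,0,0,0,0,1],
    [0,0,0,0,0,0,0],
    [0,0,0,0,0,0,0],
    [0,0,0,0,0,0,0],
    [0,0,0,0,0,0,0]
  ]
}}

```text
clock: 16.25
ee_pos: [0.5291, 0.0439, 0.0905]
ee_rot: [0.964, -0.066, 0.256, 0.018]
ft_force: [0.3, -0.3, -0.8]
grip_width: 0.0427
finger_force: 0.0
```

Call:
{"api": "step_arm", "payload": {
  "rows": [
    [0,0,-0.02,0,0,0,0],
    [0,0,-0.04,0,0,0,0],
    [-0.02,0,-0.05,0,0,0,0],
    [-0.04,0,-0.05,0,0,0,0],
    [-0.04,0,-0.02,0,0,0,0],
    [0,0,0,0,0,0,0]
  ]
}}

```text
clock: 16.85
ee_pos: [0.4404, 0.0563, 0.1451]
ee_rot: [0.964, -0.065, 0.258, 0.017]
ft_force: [-0.4, -0.2, -0.3]
grip_width: 0.0429
finger_force: 0.0
```

```bash
python3 - <<'E'
from plan import *
s=manip.state();print(s["joints"].round(3),s["ft_force"].round(1))
go([.4728,-.2892,.15],frame(YAW,0))
a=manip.grab_frame("scene");cv2.imwrite("pics/scene6.png",a)
cv2.imwrite("pics/crop8.png",cv2.resize(a[225:315,300:390],(450,450),interpolation=cv2.INTER_CUBIC))
E
```

```text
[ 0.167 -0.756  2.318 -0.169  1.083  1.914] [-0.4 -0.2 -0.3]
t 16.85 pos [0.4404 0.0563 0.1451] shift units in cur tool [0.1414 0.676  0.0701] mm 347.1
rot total units [-2.000e-04 -6.649e-01  9.000e-04] shift in target tool [ 0.158   0.6759 -0.0098]
```

View pics/crop8.png

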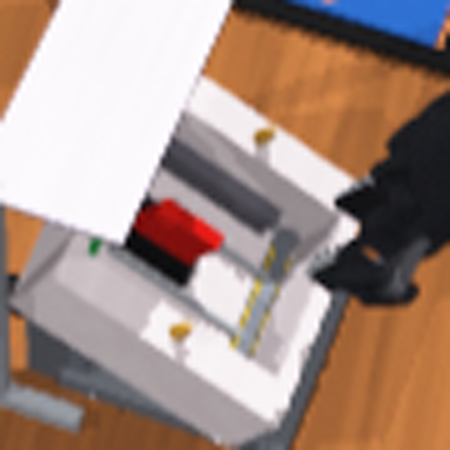

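Call:
{"api": "step_arm", "payload": {
  "rows": [
    [0,0.036,-0.01,0,0,0,-1],
    [0,0.08,0,0,0,0,-1],
    [0,0.08,0,0,0,0,-1],
    [0,0.08,0,0,0,0,-1],
    [0,0.08,0,0,0,0,-1],
    [0,0.08,0,0,-0.133,0,-1],
    [0,0.08,0,0,-0.133,0,-1],
    [0,0.08,0,0,-0.133,0,-1],
    [0,0.08,0,0,-0.133,0,-1],
    [0,0,0,0,-0.133,0,-1],
    [0.05,0,0,0,0,0,-1],
    [0.06,0,0,0,0,0,-1],
    [0.048,0,0,0,0,0,-1],
    [0,0,0,0,0,0,-1],
    [0,0,0,0,0,0,-1]
  ]
}}

```text
clock: 18.4
ee_pos: [0.4741, -0.2839, 0.1472]
ee_rot: [0.998, -0.068, -0.003, -0.0]
ft_force: [-0.2, -0.6, -0.5]
grip_width: 0.0853
finger_force: 0.0
```

```bash
python3 - <<'E'
from plan import *
go([.4728,-.2893,.0281],frame(YAW,0))
E
```

```text
t 18.4 pos [ 0.4741 -0.2839  0.1472] shift units in cur tool [2.000e-04 1.090e-02 2.382e-01] mm 119.2
rot total units [0.0004 0.0067 0.0003] shift in target tool [-0.001   0.011   0.2382]
```

Call:
{"api": "step_arm", "payload": {
  "rows": [
    [0,0.011,0,0,0.0067,0,-1],
    [-0.001,0,0.05,0,0,0,-1],
    [0,0,0.06,0,0,0,-1],
    [0,0,0.05,0,0,0,-1],
    [0,0,0.04,0,0,0,-1],
    [0,0,0.025,0,0,0,-1],
    [0,0,0.013,0,0,0,-1],
    [0,0,0,0,0,0,-1],
    [0,0,0,0,0,0,-1]
  ]
}}

```text
clock: 19.3
ee_pos: [0.4732, -0.2895, 0.03]
ee_rot: [0.998, -0.068, 0.001, 0.001]
ft_force: [-0.2, 0.2, 0.7]
grip_width: 0.0854
finger_force: 0.0
```

```bash
python3 - <<'E'
from plan import *
go([.4728,-.2893,.0281],frame(YAW,0));print(manip.state()["ft_force"])
E
```

```text
t 19.3 pos [ 0.4732 -0.2895  0.03  ] shift units in cur tool [-0.0008 -0.0003  0.0037] mm 1.9
rot total units [ 0.0019 -0.0032 -0.0002] shift in target tool [-0.0008 -0.0003  0.0037]
[-0.24486659  0.2373992   0.71047992]
```

Call:
{"api": "step_arm", "payload": {
  "rows": [
    [-0.0008,0,0.0037,0,-0.003,0,-1],
    [0,0,0,0,0,0,-1],
    [0,0,0,0,0,0,1],
    [0,0,0,0,0,0,1],
    [0,0,0,0,0,0,1],
    [0,0,0,0,0,0,1],
    [0,0,0,0,0,0,1],
    [0,0,0,0,0,0,1],
    [0,0,0,0,0,0,1],
    [0,0,0,0,0,0,1]
  ],
  "squeeze": 60
}}

```text
clock: 20.3
ee_pos: [0.4725, -0.2892, 0.0273]
ee_rot: [0.998, -0.068, -0.0, 0.001]
ft_force: [0.6, 0.7, 2.4]
grip_width: 0.0127
finger_force: 59.0
```

```bash
python3 - <<'E'
from plan import *
s=manip.state();go([.4728,-.2893,.0281],frame(YAW,0));print(s["ft_force"],s["wrist_torque"])
E
```

```text
t 20.3 pos [ 0.4725 -0.2892  0.0273] shift units in cur tool [ 0.0005  0.0001 -0.0017] mm 0.9
rot total units [ 0.0014  0.001  -0.0001] shift in target tool [ 0.0005  0.0001 -0.0017]
[0.6298909  0.73766785 2.42256064] [-0.12161555  0.0338591  -0.01786239]
```

Call:
{"api": "step_arm", "payload": {
  "rows": [
    [0,0,-0.01,0,0,0,1],
    [0,0,-0.03,0,0,0,1],
    [0,0,-0.05,0,0,0,1],
    [0,0,-0.06,0,0,0,1],
    [0,0,-0.06,0,0,0,1],
    [0,0,-0.05,0,0,0,1],
    [-0.03,0,0,0,0,0,1],
    [-0.05,0,0,0,0,0,1],
    [-0.03,0,0,0,0,0,1],
    [0,0,0,0,0.1333,0,1],
    [0,0,0,0,0.1333,0,1],
    [0,0,0,0,0.1333,0,1],
    [0,0,0,0,0.1333,0,1],
    [0,0,0,0,0.1333,0,1],
    [0,0,0,0,0,0,1]
  ]
}}

```text
clock: 21.8
ee_pos: [0.4168, -0.2812, 0.1571]
ee_rot: [0.964, -0.066, 0.259, 0.018]
ft_force: [-0.4, -0.3, -2.3]
grip_width: 0.0133
finger_force: 58.6
```

```bash
cat >> plan.py <<'E'
SEAT=np.array([.4959,.0476,.1319]);RS=R.from_quat([0.96366,-0.0657,0.2583,0.0176])
def seat(p): return rec(SEAT,p)
E
python3 - <<'E'
from plan import *
print(manip.state()["grip_width"],manip.state()["ft_force"],manip.state()["wrist_torque"])
go(seat([-.0105,.001,.045]),frame(YAW,np.pi/6))
E
```

```text
0.0133346667627207 [-0.39646787 -0.26954838 -2.3447838 ] [ 0.04794264  0.5055851  -0.06213201]
t 21.8 pos [ 0.4168 -0.2812  0.1571] shift units in cur tool [ 0.012  -0.675  -0.0135] mm 337.6
rot total units [ 0.0019 -0.001  -0.0006] shift in target tool [ 0.0123 -0.675  -0.0125]
```

Call:
{"api": "step_arm", "payload": {
  "rows": [
    [0,0,-0.0125,0,0,0,1],
    [0,-0.04,0,0,0,0,1],
    [0,-0.08,0,0,0,0,1],
    [0,-0.08,0,0,0,0,1],
    [0,-0.08,0,0,0,0,1],
    [0,-0.08,0,0,0,0,1],
    [0,-0.08,0,0,0,0,1],
    [0,-0.08,0,0,0,0,1],
    [0,-0.08,0,0,0,0,1],
    [0,-0.05,0,0,0,0,1],
    [0.0123,-0.025,0,0,0,0,1],
    [0,0,0,0,0,0,1],
    [0,0,0,0,0,0,1]
  ]
}}

```text
clock: 23.1
ee_pos: [0.4663, 0.0527, 0.166]
ee_rot: [0.964, -0.065, 0.257, 0.018]
ft_force: [0.0, -0.1, -2.5]
grip_width: 0.013
finger_force: 59.1
```

```bash
python3 - <<'E'
from plan import *
print(manip.state()["grip_width"],manip.state()["ft_force"])
go(seat([.002,.001,.02]),frame(YAW,np.pi/6))
E
```

```text
0.012964691613444745 [ 0.01706635 -0.0732265  -2.48978098]
t 23.1 pos [0.4663 0.0527 0.166 ] shift units in cur tool [0.0221 0.     0.0491] mm 26.9
rot total units [0.0018 0.0025 0.0018] shift in target tool [0.022  0.0001 0.0492]
```

Call:
{"api": "step_arm", "payload": {
  "rows": [
    [0.011,0,0.02,0.0018,0.0025,0.0018,1],
    [0.011,0,0.029,0,0,0,1],
    [0,0,0,0,0,0,1],
    [0,0,0,0,0,0,1]
  ]
}}

```text
clock: 23.5
ee_pos: [0.4876, 0.0487, 0.1492]
ee_rot: [0.964, -0.067, 0.258, 0.018]
ft_force: [0.7, -0.0, -3.2]
grip_width: 0.0129
finger_force: 59.1
```

```bash
python3 - <<'E'
from plan import *
s=manip.state();print(R.from_quat(s["ee_rot"]).inv().apply(s["ft_force"]).round(1),s["wrist_torque"].round(2))
go(seat([.002,.001,.0]),frame(YAW,np.pi/6))
E
```

```text
[-1.  -0.1  3.1] [0.08 0.49 0.02]
t 23.5 pos [0.4876 0.0487 0.1492] shift units in cur tool [ 0.0012 -0.0021  0.0383] mm 19.2
rot total units [ 0.0008  0.0005 -0.0029] shift in target tool [ 0.0012 -0.0021  0.0383]
```

Descend over the pins in small steps, watching the force.

Call:
{"api": "step_arm", "payload": {
  "rows": [
    [0.001,-0.002,0.006,0,0,-0.0025,1],
    [0,0,0.006,0,0,0,1],
    [0,0,0,0,0,0,1]
  ]
}}

```text
clock: 23.8
ee_pos: [0.4912, 0.0501, 0.1444]
ee_rot: [0.964, -0.065, 0.259, 0.017]
ft_force: [1.0, 0.2, -3.0]
grip_width: 0.0131
finger_force: 59.1
```

Call:
{"api": "step_arm", "payload": {
  "rows": [
    [0,0,0.005,0,0,0,1],
    [0,0,0.005,0,0,0,1],
    [0,0,0,0,0,0,1]
  ]
}}

```text
clock: 24.1
ee_pos: [0.4937, 0.0498, 0.14]
ee_rot: [0.964, -0.065, 0.258, 0.018]
ft_force: [-0.6, 0.1, -3.1]
grip_width: 0.0127
finger_force: 59.1
```

Call:
{"api": "step_arm", "payload": {
  "rows": [
    [0,0,0.004,0,0,0,1],
    [0,0,0.004,0,0,0,1],
    [0,0,0,0,0,0,1]
  ]
}}

```text
clock: 24.4
ee_pos: [0.4957, 0.0495, 0.1366]
ee_rot: [0.964, -0.065, 0.258, 0.018]
ft_force: [0.0, 0.5, -2.7]
grip_width: 0.0129
finger_force: 59.1
```

```bash
python3 - <<'E'
from plan import *
s=manip.state();print(R.from_quat(s["ee_rot"]).inv().apply(s["ft_force"]).round(1),s["wrist_torque"].round(2))
go(seat([.002,.001,.0]),frame(YAW,np.pi/6))
E
```

```text
[-1.4 -0.5  2.3] [ 0.06  0.49 -0.05]
t 24.4 pos [0.4957 0.0495 0.1366] shift units in cur tool [0.0001 0.0017 0.0085] mm 4.3
rot total units [-0.0006 -0.0005  0.0013] shift in target tool [0.0001 0.0017 0.0085]
```

Call:
{"api": "step_arm", "payload": {
  "rows": [
    [0,0.001,0.003,0,0,0,1],
    [0,0,0.002,0,0,0,1],
    [0,0,0,0,0,0,1]
  ]
}}

```text
clock: 24.7
ee_pos: [0.4969, 0.0488, 0.1346]
ee_rot: [0.964, -0.065, 0.259, 0.017]
ft_force: [0.1, 0.9, -3.0]
grip_width: 0.013
finger_force: 59.1
```

Call:
{"api": "step_arm", "payload": {
  "rows": [
    [0,0,0.002,0,0,0,1],
    [0,0,0.002,0,0,0,1],
    [0,0,0,0,0,0,1]
  ]
}}

```text
clock: 25.0
ee_pos: [0.4979, 0.0487, 0.1329]
ee_rot: [0.964, -0.065, 0.259, 0.017]
ft_force: [0.6, 0.4, -3.5]
grip_width: 0.0128
finger_force: 59.1
```

```bash
python3 - <<'E'
from plan import *
s=manip.state();print(R.from_quat(s["ee_rot"]).inv().apply(s["ft_force"]).round(1),s["wrist_torque"].round(2))
go(seat([.002,.001,.0]),frame(YAW,np.pi/6))
E
```

```text
[-1.3 -0.4  3.3] [ 0.03  0.54 -0.04]
t 25.0 pos [0.4979 0.0487 0.1329] shift units in cur tool [-0.0001  0.0007 -0.0001] mm 0.4
rot total units [-0.0007 -0.0008  0.0012] shift in target tool [-0.0001  0.0007 -0.0001]
```

Call:
{"api": "step_arm", "payload": {
  "rows": [
    [0,0,0.001,0,0,0,1],
    [0,0,0.001,0,0,0,1],
    [0,0,0,0,0,0,1]
  ]
}}

```text
clock: 25.3
ee_pos: [0.4983, 0.0487, 0.1324]
ee_rot: [0.964, -0.065, 0.259, 0.017]
ft_force: [-7.0, 1.0, 0.5]
grip_width: 0.0128
finger_force: 59.9
```

Call:
{"api": "step_arm", "payload": {
  "rows": [
    [0,0,0.001,0,0,0,1],
    [0,0,0.001,0,0,0,1],
    [0,0,0,0,0,0,1]
  ]
}}

```text
clock: 25.6
ee_pos: [0.4984, 0.0487, 0.1323]
ee_rot: [0.964, -0.065, 0.258, 0.017]
ft_force: [-30.3, 1.6, 17.7]
grip_width: 0.0129
finger_force: 63.4
```

Call:
{"api": "step_arm", "payload": {
  "rows": [
    [0,0,-0.003,0,0,0,1],
    [0,0,0,0,0,0,1]
  ]
}}

```text
clock: 25.8
ee_pos: [0.4982, 0.0487, 0.1328]
ee_rot: [0.964, -0.065, 0.259, 0.017]
ft_force: [-0.1, 0.7, -2.4]
grip_width: 0.0129
finger_force: 59.2
```

```bash
python3 - <<'E'
from plan import *
s=manip.state();print(R.from_quat(s["ee_rot"]).inv().apply(s["ft_force"]).round(1),s["wrist_torque"].round(2))
go(seat([.002,.001,.0]),frame(YAW,np.pi/6))
E
```

```text
[-1.4 -0.7  2. ] [0.02 0.51 0.  ]
t 25.8 pos [0.4982 0.0487 0.1328] shift units in cur tool [-0.0006  0.0008 -0.0005] mm 0.6
rot total units [-0.0009 -0.0016  0.0012] shift in target tool [-0.0006  0.0008 -0.0005]
```

Call:
{"api": "step_arm", "payload": {
  "rows": [
    [0,0,0.0012,0,0,0,1],
    [0,0,0,0,0,0,1],
    [0,0,0,0,0,0,-1],
    [0,0,0,0,0,0,-1],
    [0,0,0,0,0,0,-1],
    [0,0,0,0,0,0,-1],
    [0,0,0,0,0,0,-1],
    [0,0,0,0,0,0,-1]
  ]
}}

```text
clock: 26.6
ee_pos: [0.4985, 0.0486, 0.1321]
ee_rot: [0.964, -0.065, 0.259, 0.017]
ft_force: [0.1, 0.1, -0.4]
grip_width: 0.0855
finger_force: 0.0
```

Call:
{"api": "step_arm", "payload": {
  "rows": [
    [0,0,-0.01,0,0,0,-1],
    [0,0,-0.03,0,0,0,-1],
    [0,0,-0.05,0,0,0,-1],
    [0,0,-0.05,0,0,0,-1],
    [0,0.08,0,0,0,0,-1],
    [0,0.08,0,0,0,0,-1],
    [0,0.08,0,0,0,0,-1],
    [0,0.08,0,0,0,0,-1],
    [0,0.08,0,0,0,0,-1],
    [0,0,0,0,0,0,-1]
  ]
}}

```text
clock: 27.6
ee_pos: [0.4354, -0.1495, 0.193]
ee_rot: [0.963, -0.068, 0.259, 0.019]
ft_force: [0.0, 0.3, -0.0]
grip_width: 0.0854
finger_force: 0.0
```

```bash
python3 - <<'E'
from box import *
print(manip.state()["ft_force"].round(1),manip.state()["ee_pos"])
S2={n:manip.grab_frame(n) for n in C}
for n in C: cv2.imwrite(f"pics/{n}9.png",S2[n])
G={"scene":[(335.5,290.6),(352.4,251.6)],"top":[(278.5,266.7),(323.7,272.7)]}
for n,box in(("scene",(300,220,90,100)),("top",(262,240,80,60))):
    for nm,I in(("before",S),("after",S2)):
        m,cs=blob(I[n],box,(100,120,40),(125,255,255));q=cv2.approxPolyDP(cv2.convexHull(cs[0]),2,True)[:,0];print(n,nm,cv2.contourArea(cs[0]),q.tolist(),np.round(pins(I[n],G[n]),1).tolist())
    d=np.abs(S[n].astype(int)-S2[n]).sum(2);d=cv2.blur(d.astype(np.float32),(3,3));x,y,w,h=box;print(n,"mean diff in box",d[y:y+h,x:x+w].mean(),"max",d[y:y+h,x:x+w].max())
E
```

```text
[ 0.   0.3 -0. ] [ 0.43544968 -0.14954142  0.19297517]
scene before 2174.0 [[340, 240], [373, 262], [355, 310], [312, 281], [315, 272]] [[335.5, 290.6], [352.4, 251.6]]
scene after 2126.5 [[340, 240], [373, 262], [355, 308], [311, 280], [314, 272]] [[335.3, 290.5], [352.3, 251.3]]
scene mean diff in box 20.819323 max 371.0
top before 1442.0 [[277, 255], [328, 261], [324, 294], [274, 288]] [[278.5, 266.7], [323.7, 272.7]]
top after 1396.0 [[277, 255], [328, 261], [324, 293], [273, 287]] [[278.4, 266.4], [323.7, 272.3]]
top mean diff in box 10.06007 max 113.55556
```

```bash
python3 -c "
from plant import manip;print(manip.sign_off())"
```

```text
the job is handed in; nothing more can be done
None
```

I laid the cover on the pad, pushed the slide up the slope to its stop, put the cover back over both pins and let go. The job was handed in at about 28 s with the robot touching nothing. I had no picture views left, so I checked the final seating from contact force and before/after pixel measurements only.

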